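# Shake up the spray bottle on the loose touch mixer

### The arm

A 6-joint arm with a two-finger parallel gripper is mounted at the origin on a cart in front of the work surface, level with it; the furniture and walls round the work are solid. World frame = base frame: x ahead of the robot, y to its left, z up, the work surface at z = 0. Lengths are in mm, angles in rad, forces in N, time in s.
With the tool pointing down it reaches from about 275 to 750 mm from the base axis. Payload 10.2 kg.
Tool frame: the origin (TCP) lies at the very end of the fingers, on their centre line; the grasp point (between the pads) lies 19 mm behind it; z points along the fingers, y is the line along which they close (so a half turn about z gives the same grasp; the last joint's range is limited). The gripper opens to 85 mm and grips with 20 to 120 N. Pads are 22 mm wide; open, the fingers measure 114 mm over their backs; the gripper's body (76 mm by 85 mm) begins 54 mm behind the grasp point. The pads swing forward as they close: fully open they stand 13 mm farther back than shut.
Start: joints at [0.932, 0.313, 1.498, -0, 1.331, -0.223], TCP at [212.072, 480.267, 231.294] pointing down, gripper open.
Joint ranges: [-2.94, 2.94], [-0.97, 2.17], [0.19, 2.56], [-1.23, 4.37], [0.02, 3.11], [-2.88, 2.88]. Speed limits (rad/s): [2.39, 2.39, 3.01, 3.14, 3.14, 3.14].

### API

Orientations are given as a unit quaternion [w, x, y, z].
In Python, from rig import * gives the robot as it stands. The module is installed in compiled form; this text tells all that it offers.
- The arm moves only by the shell command python3 -m crank 'ROWS' [FORCE]. ROWS is JSON, a list that holds one entry, the list of rows, each a list of 7 numbers: the shift along the tool's x, y, z in units of 25 mm (1.0 is 25 mm), then the turn, a rotation vector about the tool's x, y, z in units of 8 degrees (1.0 is 8 degrees), then the finger opening in mm, from 0 to 85.4. A call has exactly 8 rows; each row shifts and turns the commanded pose from where the row before left it, along the tool's axes as they then stand; what a row does not reach is not made up. A row lasts 1/10 s, in which the tool goes at most 50 mm and 8.59 degrees, less where a joint would pass 70% of its speed; a pose out of reach is approached as far as the arm can. A call is refused whole if a number of a shift passes 1 or a number of a turn 1, either way. A call with a gripper value outside its range is refused whole. The fingers move at their own pace and stop on an object; FORCE is the grip in N (left out, the last holds). Time passes only in rows, so rows that do not move let the fingers close, or fill a call up. It gives the time, the measured TCP pose, the force, the opening and the grip force at its end, in the units of the state.
- sense(): the state, without advancing time (a new reading comes with each control period).
- capture(name): name is "scene" or "top" or "wrist"; returns the picture (420x560x3 uint8, blue, green, red); there is no depth.
- camera_model(name): a dict with "fx", "fy", "cx", "cy" (pixels), "k1" (the pictures are not rectified: a ray, as slopes to the right and down, at radius r is drawn at 1 + k1 r^2 times it, then the intrinsics apply), "world_from_camera" (4x4, takes a point from camera to world coordinates); the wrist camera has in their place "T_tool_cam" (4x4, takes a point from camera to tool coordinates, whose origin is the TCP and whose axes are the flange's). Camera axes: x right, y up, looking along -z (the intrinsics and any distortion apply to the point x, -y, -z); pixel columns grow to the right and rows downward; lengths in mm; the calibration is good to about 2 mm. A picture is of the moment at which its call begins: read the wrist's pose just before it. camera_model takes no time and is no camera call.
- finish_job(): hands the job in; it is judged then, once.
The state is a dict: "time_s": time; "joints": joint angles; "dq": joint speeds; "tau": joint torques, N m; "eef_pos": TCP position; "ee_rot": TCP orientation; "force": force on the tool from outside, world axes, zero at the start; "wrist_torque": the same for the moment, N m; "grip_width": opening from 0.0 (shut) to 1.0 (fully open); "grip_force": force on a finger pad.
Only numpy, scipy, OpenCV 4.12 (cv2) and the standard library are available. Lean on these libraries where they do the work, as an engineer would, in place of code of your own. Each camera call takes 0.05 s, during which the arm holds its last target. There are 200 camera calls.

### The job

Shake up the spray bottle on the bench-top mixer. The mixer slides easily: push it back until its back is flush against the aluminium angle screwed to the bench, and, with it braced there, press its power button fully in and hold it for half a second. Then hold the bottle upright on the mixer's round rubber head, press the head fully down with it for about a second, and stand the bottle back on the bench clear of the mixer, leaving the mixer flush against the angle and everything else where it was.

Things in the scene. Friction and masses are not known exactly. Their poses are not given: they have to be found in the camera images.
- stop: the stop: a 180 mm length of 30 x 30 x 3 mm aluminium angle screwed to the bench; one flange is upright and faces the robot, the other lies on the bench behind it. Origin on the bench at the middle of the foot of the upright face; x horizontal, square into that face (away from the robot), y along the angle, z up.
- stop_face (a point): middle of the stop's front face, 15 mm above the bench, axes as stop.
- mixer: grey mixer, loose, 0.6 kg, on smooth hard feet (friction about 0.18: it slides under a light push). 120 mm deep (x), 104 wide (y), 66 high to its black deck. Upright front to z 20 mm, above it a panel sloping back. Starts 15 to 45 mm short of the stop, up to 0.15 rad askew. Origin under its middle, on the bench; x from front to back, z up.
- mixer_back (a point): middle of the mixer's flat upright back (60 mm behind its origin), 15 mm above the bench; against the stop its x in the frame of stop_face is 0. Axes as mixer.
- mixer_button (a joint): travel of the power button, m: 0 out, 0.006 fully in; sprung, starts to move at about 4.5 N and is fully in at about 6.5 N; it springs out when released.
- button_top (a point): centre of the power button's face: plain, round, 26 mm across, mid panel, 10 mm proud of the panel, 7 of its 35 mm bezel. z axis points out along the button, 50 deg from vertical, up and to the mixer's front: press along -z. The deck's lip overhangs the panel to mixer x -44 mm, underside z 61, so tilt the tool; a fixed dial 17 mm across sits 34 mm to +y. Moves with the button.
- mixer_head (a joint): travel of the rubber head, m: 0 up, 0.008 fully down; sprung, starts to move at about 4 N and is fully down at about 9 N (the bottle's weight alone does not move it).
- head_floor (a point): centre of the dished floor of the mixer's head, a round black rubber dish 68 mm across on top of the deck, 20 mm behind the mixer's middle; the floor is 81 mm above the bench when up, 56 mm across, with a lip 5 mm high round it. The point moves with the head, z up.
- bottle: pale grey pump spray bottle standing alone on the open front of the bench (not the like one by the back wall), 0.13 kg: a straight round body 42 mm across up to 138 mm, then a narrower pump head (24 mm across) to 171 mm. Grasp the body, not above 138 mm. Origin at the middle of its underside, z up.
- fastener_pack: bystander: clear fastener box with a card header, 55 x 73 x 26 mm; origin under its middle. Leave it.
- strap_roll: bystander: roll of perforated steel strap, 69 mm across, 19 mm high; origin under its middle. Leave it.
- screw_box: bystander: screw carton 67 x 121 x 35 mm; origin under its middle. Leave it.
- line_spool: bystander: white spool of line, 53 mm across, 50 mm high; origin under its middle. Leave it.
There are look-alikes about, which are no part of the job. What is shaped like the bottle but blue is not meant.

How it is judged (in metres and radians):
On the way, in this order (a step that is already met when the one before it is completed fails the run):
1. the power button is held fully in (over 5 of 6 mm) for half a second while the mixer's back is flush against the stop (value of joint mixer_button above 0.005 m and x of mixer_back in the frame of stop_face above -0.004 m and angle between the x axis of mixer and the x axis of stop, either way round below 0.06 rad), for 0.4 s.
2. the gripped bottle, upright on the mixer's head, keeps the head fully down (over 6.8 of 8 mm) for about a second, the mixer still flush against the stop (value of joint mixer_head above 0.0068 m and contact force between bottle and mixer above 2 N and contact force between the fingers and bottle above 2 N and horizontal distance between bottle and head_floor below 0.014 m and angle between bottle's own z axis and vertical below 0.15 rad and x of mixer_back in the frame of stop_face above -0.004 m and angle between the x axis of mixer and the x axis of stop, either way round below 0.06 rad), for 0.7 s.
At the end, for the whole second after the job is handed in: The bottle stands upright (within 0.1 rad) and at rest on the bench top, not touching the mixer (centres over 80 mm apart); the mixer rests with its back flush against the stop (gap under 4 mm, within 0.06 rad), its button out and its head up (height (world z) of bottle between -0.006 and 0.006 m and angle between bottle's own z axis and vertical below 0.1 rad and linear speed of each of bottle, mixer below 0.02 m/s and horizontal distance between bottle and mixer above 0.08 m and contact force between bottle and mixer below 0.1 N and value of joint each of mixer_button, mixer_head below 0.002 m and x of mixer_back in the frame of stop_face above -0.004 m and angle between the x axis of mixer and the x axis of stop, either way round below 0.06 rad).
It fails at once if the mixer is tipped by more than 0.25 rad (angle between mixer's own z axis and vertical above 0.25 rad).
It fails at once if the bottle is knocked over (angle between bottle's own z axis and vertical above 0.9 rad).
It fails at once if a bystander (the clear box of fasteners, the roll of strap, the screw carton, the spool) is moved by more than 25 mm (distance of any of fastener_pack, strap_roll, screw_box, line_spool from where it was at the start of the episode above 0.025 m).
It also fails if it takes over 62 s, if anything falls off the work surface, if the arm or the gripper's body presses on something with over 40 N, if the wrist force passes 120 N, or if a joint passes its speed limit or range.

## Working session

There is one attempt and no reset: what is moved stays moved. The work goes in short steps, Python scripts to look and compute and a shell command to move; the robot and the scene stay as the last step left them, time stands still between calls to the robot, and variables do not carry over. Pictures are saved under pics/ and viewed, at most 10 in all, crops included, and the job is handed in when it is done.

```bash
mkdir -p pics
python3 - <<'E'
from rig import *
import cv2,numpy as np
np.set_printoptions(precision=4,suppress=True)
s=sense();print(s)
for n in("scene","top","wrist"):
    m=camera_model(n);print(n,m)
    cv2.imwrite(f"pics/{n}0.png",capture(n))
E
```

```text
{'time_s': 0.0, 'joints': array([ 0.9316,  0.3135,  1.4985,  0.    ,  1.331 , -0.2234]), 'dq': array([ 0.0003, -0.0012,  0.0003,  0.0013, -0.0004, -0.0005]), 'tau': array([  0.0006, -41.2254, -25.9749,  -0.0002,   0.004 ,   0.    ]), 'eef_pos': array([211.9014, 480.0558, 230.7225]), 'ee_rot': array([-0.0003,  0.2064,  0.9785, -0.0006]), 'force': array([ 0.0474,  0.4035, -0.0008]), 'wrist_torque': array([-0.0382,  0.0042, -0.0159]), 'grip_force': 0.0, 'grip_width': 1.0022378774917073}
scene {'fx': 427.01734741095515, 'fy': 427.01734741095515, 'cx': 273.0226936939151, 'cy': 203.56742943378748, 'k1': -0.09397484221508752, 'world_from_camera': array([[   0.8936,   -0.3585,    0.2702,  863.464 ],
       [   0.4489,    0.7164,   -0.5342, -554.8334],
       [  -0.0021,    0.5986,    0.801 , 1161.9857],
       [   0.    ,    0.    ,    0.    ,    1.    ]])}
top {'fx': 409.3139399587733, 'fy': 409.3139399587733, 'cx': 282.95292874368056, 'cy': 210.97663464312393, 'k1': -0.05264906181877968, 'world_from_camera': array([[  -0.0087,    0.9971,   -0.075 ,  431.557 ],
       [  -0.9999,   -0.0081,    0.0086,  173.1126],
       [   0.008 ,    0.0751,    0.9971, 1032.9568],
       [   0.    ,    0.    ,    0.    ,    1.    ]])}
wrist {'fx': 351.7069085445118, 'fy': 351.7069085445118, 'cx': 283.89379344966557, 'cy': 211.33599154522383, 'k1': -0.08418693252987917, 'T_tool_cam': array([[  -0.0002,    0.9574,    0.2889,   73.4581],
       [   1.    ,   -0.0001,    0.0011,   -0.2973],
       [   0.001 ,    0.2889,   -0.9574, -142.0169],
       [   0.    ,    0.    ,    0.    ,    1.    ]])}
```

View pics/scene0.png

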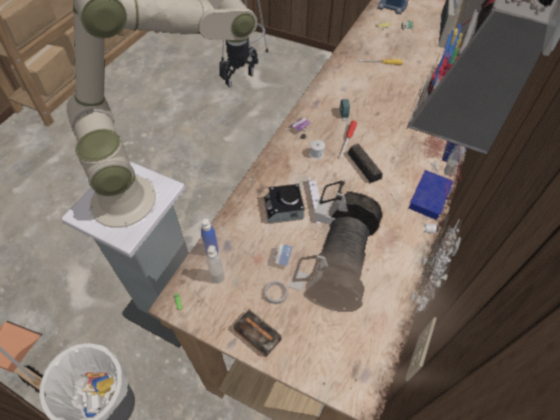

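View pics/top0.png

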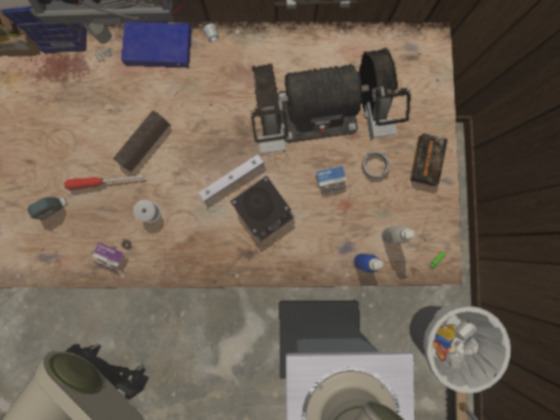

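Candidates for the bottle:
- Pale grey bottle on the open front: top (400,236), scene (215,262).
- Blue look-alike: top (368,262), scene (210,237). Rejected by colour.
- White or pale items by the back wall: top (211,32), scene (430,228) and (455,158). Rejected by position.

I choose the pale grey one. The mixer is at top (262,208), and the stop runs from (202,198) to (263,160). Next is a close crop.

```bash
python3 - <<'E'
import cv2,numpy as np
t=cv2.imread("pics/top0.png");s=cv2.imread("pics/scene0.png")
a=cv2.resize(t[145:285,190:310],None,fx=4,fy=4,interpolation=2)
b=cv2.resize(t[210:280,340:420],None,fx=3.5,fy=3.5,interpolation=2)
c=cv2.resize(s[210:295,190:270],None,fx=3.5,fy=3.5,interpolation=2)
o=np.zeros((560,780,3),np.uint8);o[:a.shape[0],:480]=a;o[:245,490:770]=b;o[250:250+c.shape[0],490:770]=c
cv2.imwrite("pics/crop1.png",o)
E
cat > h.py <<'E'
import numpy as np,cv2
from scipy.spatial.transform import Rotation as R
from rig import *
np.set_printoptions(precision=3,suppress=True)
def Tcam(n,s=None):
    m=camera_model(n)
    if "world_from_camera" in m: return m,np.array(m["world_from_camera"])
    T=np.eye(4);q=s["ee_rot"];T[:3,:3]=R.from_quat([q[1],q[2],q[3],q[0]]).as_matrix();T[:3,3]=s["eef_pos"]
    return m,T@np.array(m["T_tool_cam"])
def ray(n,uv,s=None):
    m,T=Tcam(n,s);K=np.array([[m["fx"],0,m["cx"]],[0,m["fy"],m["cy"]],[0,0,1]])
    p=cv2.undistortPoints(np.float64(uv).reshape(-1,1,2),K,np.array([m["k1"],0,0,0,0])).reshape(-1,2)
    d=np.c_[p[:,0],-p[:,1],-np.ones(len(p))]@T[:3,:3].T
    return T[:3,3],d
def onz(n,uv,z,s=None):
    o,d=ray(n,uv,s);return o+d*((np.asarray(z)-o[2])/d[:,2])[:,None]
def proj(n,P,s=None):
    m,T=Tcam(n,s);K=np.array([[m["fx"],0,m["cx"]],[0,m["fy"],m["cy"]],[0,0,1]])
    C=(np.float64(P).reshape(-1,3)-T[:3,3])@T[:3,:3];C=C*[1,-1,-1]
    return cv2.projectPoints(C,np.zeros(3),np.zeros(3),K,np.array([m["k1"],0,0,0,0]))[0].reshape(-1,2)
def tool(s):
    q=s["ee_rot"];return R.from_quat([q[1],q[2],q[3],q[0]]).as_matrix(),s["eef_pos"]
E
```

```text
(no output)
```

View pics/crop1.png

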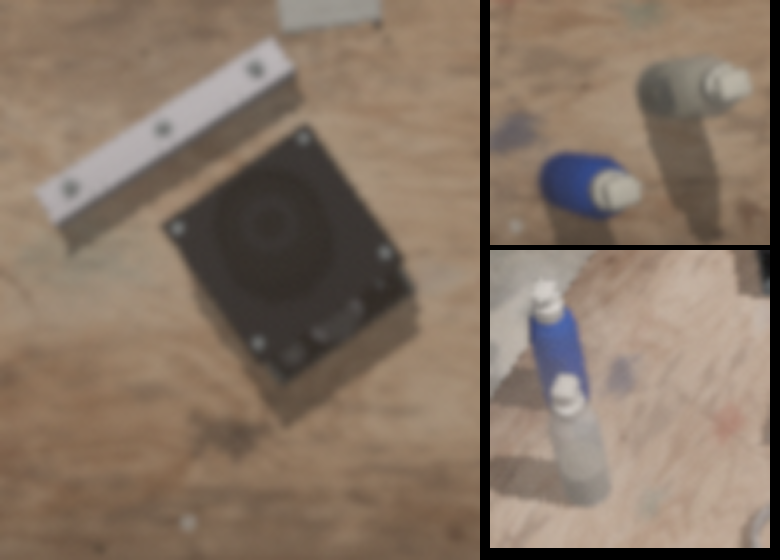

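The crop confirms the pale grey bottle, with its cap at top (409,234). The mixer's deck screws are at crop (303,138), (178,228), (386,252) and (258,343). The stop's front top edge runs from (58,222) to (297,70). Now I'll turn these pixels into positions.

Run:
```python
from h import *
f=lambda x,y:(190+x/4-.4,145+y/4-.4)
st=onz("top",[f(58,222),f(297,70)],30);print("stop edge",st,np.linalg.norm(st[1]-st[0]))
d=st[0]-st[1];print("yaw stop(x dir)",np.arctan2(-d[0],d[1]),"mid",st.mean(0))
sc=onz("top",[f(303,138),f(178,228),f(386,252),f(258,343)],66);print("screws",sc)
ax=(sc[0]+sc[1]-sc[2]-sc[3])/2;ay=(sc[1]+sc[3]-sc[0]-sc[2])/2
print("axes",ax,ay,np.linalg.norm(ax),np.linalg.norm(ay),"yaw",np.arctan2(ax[1],ax[0]),np.arctan2(-ay[0],ay[1]),"mid",sc.mean(0))
print("head",onz("top",[f(272,222)],81),"deck back corners",onz("top",[f(305,125),f(163,227)],66))
g=lambda x,y:(340+(x-490)/3.5-.4,210+y/3.5-.4)
k=lambda x,y:(190+(x-490)/3.5-.4,210+(y-250)/3.5-.4)
print("bottle cap top",onz("top",[g(738,82)],171),"base far edge top",onz("top",[g(640,88)],0))
o1,d1=ray("top",[g(738,82)]);o2,d2=ray("scene",[k(566,380)])
A=np.c_[d1[0],-d2[0]];x=np.linalg.lstsq(A,o2-o1,rcond=None)[0];print("tri",o1+d1[0]*x[0],o2+d2[0]*x[1])
print("scene base bottom",onz("scene",[k(592,503)],0),onz("scene",[k(566,380)],171))
print("blue cap",onz("top",[g(628,190)],171))
# others
print("others",onz("top",[(331,177),(375,165),(147,211),(429,160),(108,256)],[13,10,50,20,10]))
```

```text
stop edge [[535.444 358.466  30.   ]
 [628.977 210.784  30.   ]] 174.8093666902254
yaw stop(x dir) 0.5645729259262945 mid [582.211 284.625  30.   ]
screws [[580.813 206.053  66.   ]
 [527.542 280.489  66.   ]
 [512.255 157.234  66.   ]
 [458.988 233.267  66.   ]]
axes [68.556 48.02   0.   ] [-53.269  75.235  -0.   ] 83.70138171601509 92.18403487568239 yaw 0.6110300556826069 0.6161000628907806 mid [519.9   219.261  66.   ]
head [[529.126 223.908  81.   ]] deck back corners [[588.628 204.82   66.   ]
 [528.212 289.394  66.   ]]
bottle cap top [[ 447.315 -104.207  171.   ]] base far edge top [[446.832 -87.33    0.   ]]
tri [ 447.197 -102.136  177.44 ] [ 448.138 -101.606  177.287]
scene base bottom [[ 457.578 -115.004    0.   ]] [[445.487 -98.713 171.   ]]
blue cap [[383.149 -35.437 171.   ]]
others [[ 593.146   42.486   13.   ]
 [ 623.747  -70.625   10.   ]
 [ 508.107  493.105   50.   ]
 [ 634.181 -206.576   20.   ]
 [ 399.042  603.225   10.   ]]
```

```bash
python3 -m crank '[[[-0.82,-0.52,0.08,0,0,0,50],[-0.82,-0.52,0.08,0,0,0,50],[-0.82,-0.52,0.08,0,0,0,50],[-0.82,-0.52,0.08,0,0,0,50],[-0.82,-0.52,0.08,0,0,0,50],[-0.82,-0.52,0.08,0,0,0,50],[-0.82,-0.52,0.08,0,0,0,50],[-0.82,-0.52,0.08,0,0,0,50]]]' && python3 -m crank '[[[-0.82,-0.52,0.08,0,0,0,50],[-0.82,-0.52,0.08,0,0,0,50],[-0.82,-0.52,0.08,0,0,0,50],[-0.82,-0.52,0.08,0,0,0,50],[-0.82,-0.52,0.08,0,0,0,50],[-0.82,-0.52,0.08,0,0,0,50],[-0.82,-0.52,0.08,0,0,0,50],[-0.82,-0.52,0.08,0,0,0,50]]]' && python3 -m crank '[[[0,0,0,0,0,-0.9,50],[0,0,0,0,0,-0.9,50],[0,0,0,0,0,-0.9,50],[0,0,0,0,0,-0.9,50],[0,0,0,0,0,-0.9,50],[0,0,0,0,0,-0.9,50],[0,0,0,0,0,-0.9,50],[0,0,0,0,0,-0.75,50]]]'
python3 - <<'E'
from h import *
s=sense();A,p=tool(s);print(s["joints"],p);print(A)
cv2.imwrite("pics/w1.png",cv2.resize(capture("wrist"),None,fx=1.4,fy=1.4))
E
```

```text
time_s: 0.95
eef_pos: [320.4, 318.0, 215.1]
ee_rot: [-0.0, 0.206, 0.978, -0.0]
force: [0.8, -0.0, 0.8]
grip_width: 0.586
grip_force: 0.0
time_s: 1.75
eef_pos: [428.5, 156.6, 199.1]
ee_rot: [-0.0, 0.206, 0.978, -0.0]
force: [0.1, 0.4, -0.1]
grip_width: 0.586
grip_force: 0.0
time_s: 2.55
eef_pos: [428.0, 157.5, 199.1]
ee_rot: [-0.0, -0.283, 0.959, 0.0]
force: [-0.6, -0.1, -0.1]
grip_width: 0.586
grip_force: 0.0
[ 0.095  0.191  1.743 -0.     1.208 -2.05 ] [427.991 157.485 199.105]
[[-0.84  -0.543 -0.   ]
 [-0.543  0.84  -0.   ]
 [ 0.     0.    -1.   ]]
```

View pics/w1.png

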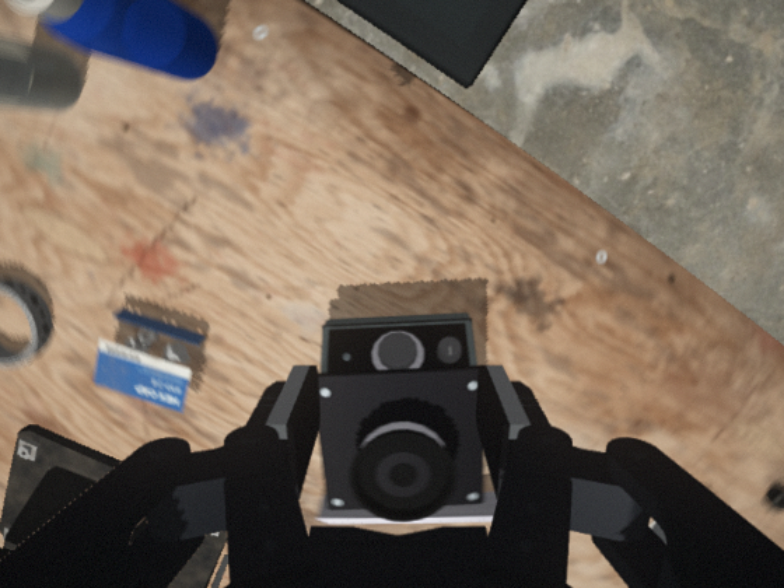

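The wrist view has the mixer ahead, with its front up in the picture. The button is at (398,352), deck screws at (325,393) and (473,385), the front edge from (324,322) to (470,316), and the stop's light edge at v≈518. All pixels are ×1.4.

Run:
```python
from h import *
s=sense();f=lambda l:np.array(l)/1.4
sc=onz("wrist",f([(325,393),(473,385),(336,503),(474,496)]),66,s);print(sc)
ax=(sc[2]+sc[3]-sc[0]-sc[1])/2;ay=(sc[0]-sc[1]+sc[2]-sc[3])/2
print(np.linalg.norm(ax),np.linalg.norm(ay),np.arctan2(ax[1],ax[0]),np.arctan2(ay[0],-ay[1]),sc.mean(0))
fe=onz("wrist",f([(324,322),(470,316)]),20,s);d=fe[0]-fe[1];print("front",fe,fe.mean(0),np.linalg.norm(d),np.arctan2(d[0],-d[1]))
print("button",onz("wrist",f([(398,352)]),49,s))
print("stop edge yaw",[(lambda d:np.arctan2(d[0],-d[1]))(np.subtract(*onz("wrist",f([(320,523),(495,517)]),30,s)))])
```

```text
[[513.354 158.708  66.   ]
 [458.435 232.775  66.   ]
 [581.912 207.4    66.   ]
 [525.917 282.741  66.   ]]
84.02427727144317 93.03884157535711 0.6274512078240427 0.6385891706917445 [519.904 220.406  66.   ]
front [[490.948 137.206  20.   ]
 [432.048 219.456  20.   ]] [461.498 178.331  20.   ] 101.163547729438 0.6214524622479731
button [[471.301 185.647  49.   ]]
stop edge yaw [np.float64(0.6191884233473434)]
```

```bash
python3 -m crank '[[[-0.03,0,0.96,0,0,0,50],[-0.03,0,0.96,0,0,0,50],[-0.03,0,0.96,0,0,0,50],[-0.03,0,0.96,0,0,0,50],[-0.03,0,0.96,0,0,0,50],[-0.03,0,0.96,0,0,0,50],[-0.03,0,0.96,0,0,0,50],[-0.03,0,0.96,0,0,0,50]]]' && python3 -m crank '[[[-0.25,0,0,0,0,0,50],[-0.25,0,0,0,0,0,50],[-0.25,0,0,0,0,0,50],[-0.25,0,0,0,0,0,50],[-0.2,0,0,0,0,0,50],[-0.2,0,0,0,0,0,50],[-0.2,0,0,0,0,0,50],[-0.2,0,0,0,0,0,50]]]'
```

```text
time_s: 3.4
eef_pos: [433.1, 160.7, 6.3]
ee_rot: [-0.0, -0.279, 0.96, -0.0]
force: [0.4, -0.3, 0.0]
grip_width: 0.585
grip_force: 0.0
time_s: 4.2
eef_pos: [471.4, 185.1, 7.4]
ee_rot: [-0.0, -0.28, 0.96, -0.0]
force: [-2.2, -1.8, 1.5]
grip_width: 0.589
grip_force: 1.4
```

```bash
python3 -m crank '[[[-0.12,0,0,0,0,0,50],[-0.12,0,0,0,0,0,50],[-0.1,0,0,0,0,0,50],[-0.1,0,0,0,0,0,50],[-0.1,0,0,0,0,0,50],[-0.06,0,0,0,0,0,50],[-0.06,0,0,0,0,0,50],[0,0,0,0,0,0,50]]]'
python3 - <<'E'
from h import *
s=sense();print(s["force"],s["eef_pos"])
t=capture("top");w=capture("wrist")
o=np.zeros((600,800,3),np.uint8);o[:,:480]=cv2.resize(t[145:270,190:290],(480,600),interpolation=2);o[:420,490:800]=w[:,100:410];cv2.imwrite("pics/c2.png",o)
E
```

```text
time_s: 5.0
eef_pos: [485.2, 193.9, 7.3]
ee_rot: [0.0, -0.28, 0.96, 0.0]
force: [-1.4, -0.5, 0.5]
grip_width: 0.583
grip_force: 0.6
[-1.378 -0.536  0.521] [485.177 193.949   7.301]
```

```bash
python3 -m crank '[[[-0.06,0,0,0,0,0,50],[-0.06,0,0,0,0,0,50],[-0.06,0,0,0,0,0,50],[-0.06,0,0,0,0,0,50],[0,0,0,0,0,0,50],[0,0,0,0,0,0,50],[0,0,0,0,0,0,50],[0,0,0,0,0,0,50]]]'
```

```text
time_s: 5.9
eef_pos: [486.7, 195.1, 7.0]
ee_rot: [-0.005, -0.281, 0.96, -0.001]
force: [-18.0, -15.9, 16.6]
grip_width: 0.585
grip_force: 12.2
```

View pics/c2.png

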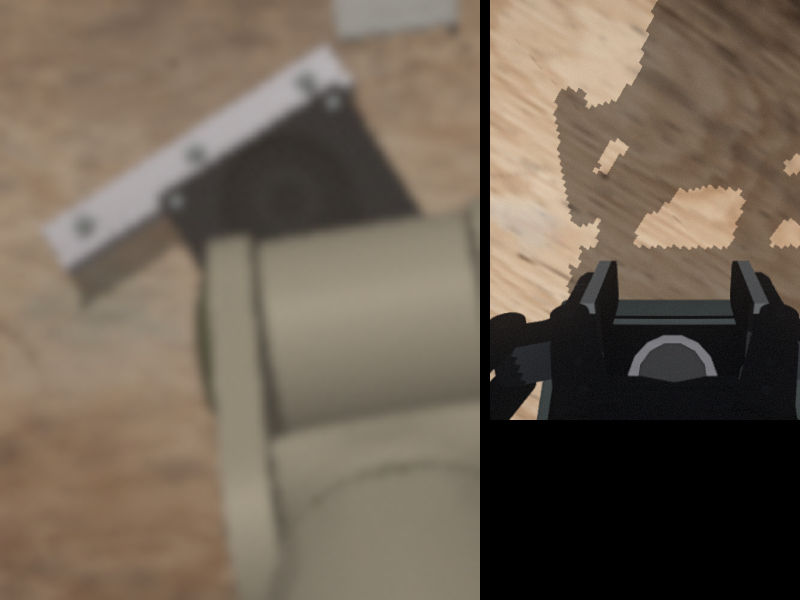

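The mixer looks flush: the force has jumped to about 24 N and the deck edge is parallel with the stop. The top crop shows the corners at (165,200) and (335,95) on the stop. I'll retreat and measure the button.

```bash
python3 -m crank '[[[0.2,0,0,0,0,0,50],[0.7,0,0,0,0,0,50],[0.7,0,-0.5,0,0,0,50],[0,0,-1,0,0,0,50],[0,0,-1,0,0,0,50],[0,0,-1,0,0,0,50],[0,0,-1,0,0,0,50],[0,0,-1,0,0,0,50]]]'
python3 - <<'E'
from h import *
s=sense();A,p=tool(s);print(s["joints"],p);print(A)
cv2.imwrite("pics/w2.png",cv2.resize(capture("wrist"),None,fx=1.4,fy=1.4))
E
```

```text
time_s: 6.7
eef_pos: [456.6, 175.7, 146.0]
ee_rot: [0.001, -0.28, 0.96, 0.0]
force: [-0.1, -0.7, 0.7]
grip_width: 0.585
grip_force: 0.0
[ 0.127  0.322  1.723  0.     1.095 -2.012] [456.62  175.688 146.037]
[[-0.843 -0.538  0.001]
 [-0.538  0.843  0.   ]
 [-0.001 -0.    -1.   ]]
```

View pics/w2.png

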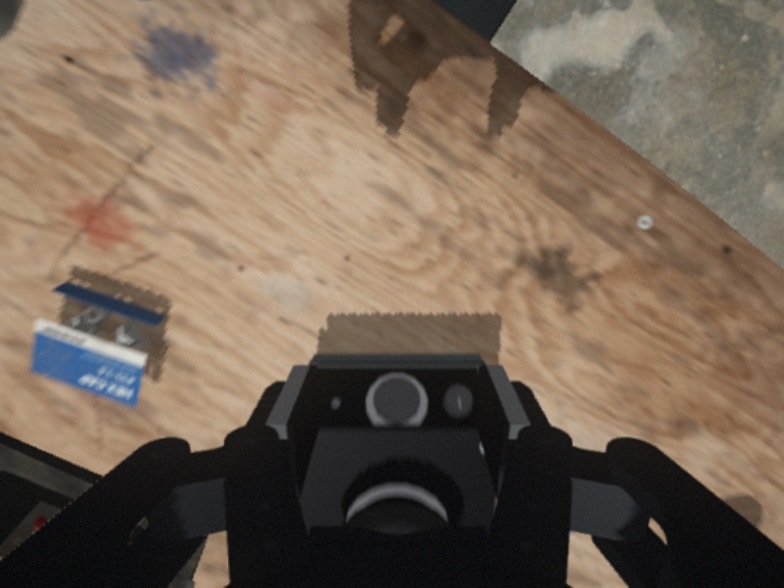

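The button face is centred at (398,398) in the ×1.4 picture, the front edge is at v≈358 to 366, and the deck lip is at v≈430, level in the picture.

Run:
```python
from h import *
s=sense();A,p=tool(s);f=lambda l:np.array(l)/1.4
n=-A[:,0];t=A[:,1]
for nm,uv,z in(("btn",(398,398),49.5),("front",(398,366),20),("front'",(398,357),20),("lip",(400,429),66),("headring",(397,500),86),("lipL",(317,430),66),("lipR",(486,428),66)):
    q=onz("wrist",f([uv]),z,s)[0];print(nm,q,"n",(q-p)@n,"t",(q-p)@t)
```

```text
btn [508.152 207.251  49.5  ] n 58.04612344366608 t -0.14594633759657843
front [503.583 204.242  20.   ] n 52.36919095885047 t -0.13098001602668508
front' [498.583 201.045  20.   ] n 46.434443529424215 t -0.13189911823261558
lip [515.383 213.172  66.   ] n 67.44289350576204 t 0.8990250001249265
headring [540.88  227.682  86.   ] n 96.88019138128935 t -0.6670006021977857
lipL [539.738 176.715  66.   ] n 68.33072823065889 t -42.93579231418319
lipR [490.578 251.099  66.   ] n 66.96678695203867 t 46.21413269482298
```

```bash
python3 -m crank '[[[0,0,0,0,-0.78,0,0],[0,0,0,0,-0.78,0,0],[0,0,0,0,-0.78,0,0],[0,0,0,0,-0.78,0,0],[0,0,0,0,-0.78,0,0],[0,0,0,0,-0.78,0,0],[0,0,0,0,-0.78,0,0],[0,0,0,0,-0.78,0,0]]]' 40
python3 - <<'E'
from h import *
s=sense();A,p=tool(s);print(s["joints"],p,s["grip_width"]);print(A)
E
```

```text
time_s: 7.55
eef_pos: [457.9, 208.0, 199.0]
ee_rot: [0.365, -0.241, 0.894, 0.097]
force: [1.0, 0.3, 0.3]
grip_width: 0.0
grip_force: 0.0
[ 0.008 -0.     2.178  0.966  0.433 -2.88 ] [457.911 207.989 198.997] 0.0004711419191856508
[[-0.616 -0.503  0.606]
 [-0.361  0.865  0.35 ]
 [-0.7   -0.003 -0.714]]
```

```bash
python3 -m crank '[[[0,0,0,0,0,1,0],[0,0,0,0,0,1,0],[0,0,0,0,0,1,0],[0,0,0,0,0,1,0],[0,0,0,0,0,1,0],[0,0,0,0,0,1,0],[0,0,0,0,0,1,0],[0,0,0,0,0,1,0]]]' && python3 -m crank '[[[0,0,0,0,0,1,0],[0,0,0,0,0,1,0],[0,0,0,0,0,1,0],[0,0,0,0,0,1,0],[0,0,0,0,0,1,0],[0,0,0,0,0,1,0],[0,0,0,0,0,1,0],[0,0,0,0,0,1,0]]]' && python3 -m crank '[[[0,0,0,0,0,1,0],[0,0,0,0,0,1,0],[0,0,0,0,0,1,0],[0,0,0,0,0,1,0],[0,0,0,0,0,1,0],[0,0,0,0,0,1,0],[0,0,0,0,0,0.5,0],[0,0,0,0,0,0,0]]]'
python3 - <<'E'
from h import *
s=sense();A,p=tool(s);print(s["joints"],p,s["grip_width"]);print(A)
n=np.array([.843,.538,0]);t=np.array([-.538,.843,0]);B=np.array([456.62,175.688,0])+57*n+[0,0,49.5]
z=.766*n-[0,0,.643];y=-t;x=np.cross(y,z);W=np.c_[x,y,z]
print("turn units",R.from_matrix(A.T@W).as_rotvec()/np.radians(8))
tgt=B-40*z-2*np.array([*(.643*n)[:2],.766]);print("shift units in target axes",W.T@(tgt-p)/25,tgt)
E
```

```text
time_s: 8.35
eef_pos: [458.0, 208.2, 198.8]
ee_rot: [0.257, 0.27, 0.886, 0.276]
force: [0.4, -0.4, 0.7]
grip_width: 0.003
grip_force: 0.0
time_s: 9.15
eef_pos: [458.0, 208.2, 198.8]
ee_rot: [0.072, 0.698, 0.608, 0.371]
force: [0.3, -0.3, -0.1]
grip_width: 0.0
grip_force: 0.0
time_s: 9.95
eef_pos: [457.9, 208.2, 198.8]
ee_rot: [-0.097, 0.894, 0.243, 0.365]
force: [0.0, -0.2, 0.2]
grip_width: -0.002
grip_force: 0.0
[0.008 0.001 2.177 0.963 0.435 0.262] [457.949 208.168 198.773] -0.00200558698326733
[[ 0.616  0.505  0.605]
 [ 0.364 -0.863  0.35 ]
 [ 0.699  0.004 -0.715]]
turn units [ 0.223  0.706 -0.166]
shift units in target axes [-3.666  1.067  3.416] [477.757 189.178  73.688]
```

```bash
python3 -m crank '[[[0,0,0,0.22,0.7,-0.17,0],[-0.46,0.13,0.43,0,0,0,0],[-0.46,0.13,0.43,0,0,0,0],[-0.46,0.13,0.43,0,0,0,0],[-0.46,0.13,0.43,0,0,0,0],[-0.46,0.13,0.43,0,0,0,0],[-0.46,0.13,0.43,0,0,0,0],[-0.46,0.13,0.43,0,0,0,0]]]'
cat > t.py <<'E'
from h import *
s=sense();A,p=tool(s);print(s["joints"],p,s["force"])
n=np.array([.843,.538,0]);t=np.array([-.538,.843,0]);B=np.array([456.62,175.688,0])+57*n+[0,0,49.5]
z=.766*n-[0,0,.643];y=-t;x=np.cross(y,z);W=np.c_[x,y,z]
print("turn units",R.from_matrix(A.T@W).as_rotvec()/np.radians(8))
tgt=B-2*np.array([*(.643*n)[:2],.766]);print("shift to button, units",W.T@(tgt-p)/25)
E
python3 t.py
```

```text
time_s: 10.75
eef_pos: [469.0, 190.4, 86.6]
ee_rot: [-0.111, 0.881, 0.252, 0.384]
force: [0.9, -0.3, 0.7]
grip_width: -0.001
grip_force: 0.0
[-0.082  0.3    2.298  1.903  0.483 -0.839] [469.03  190.439  86.628] [ 0.852 -0.275  0.747]
turn units [ 0.047  0.354 -0.056]
shift to button, units [-0.225  0.23   2.138]
```

```bash
python3 -m crank '[[[0,0,0,0.05,0.35,-0.06,0],[-0.11,0.11,0.1,0,0,0,0],[-0.12,0.12,0.2,0,0,0,0],[0,0,0.3,0,0,0,0],[0,0,0.3,0,0,0,0],[0,0,0.3,0,0,0,0],[0,0,0.3,0,0,0,0],[0,0,0,0,0,0,0]]]' && python3 t.py
python3 - <<'E'
from h import *
cv2.imwrite("pics/w3.png",cv2.resize(capture("wrist"),None,fx=1.4,fy=1.4))
E
```

```text
time_s: 11.55
eef_pos: [493.2, 200.0, 58.1]
ee_rot: [-0.12, 0.87, 0.254, 0.405]
force: [0.4, 0.3, 0.1]
grip_width: 0.0
grip_force: 0.0
[-0.067  0.44   2.26   2.122  0.565 -1.071] [493.21  199.951  58.128] [0.369 0.315 0.111]
turn units [-0.015  0.006 -0.012]
shift to button, units [-0.007  0.031  0.623]
```

View pics/w3.png

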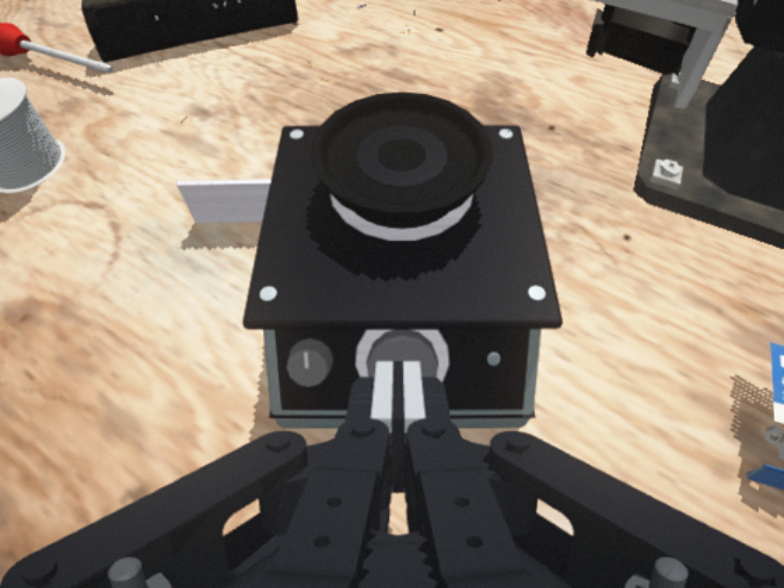

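The fingers point at the button, centred within 2 mm: tips at (398,365), button at (402,350). The mixer's back is on the stop. Advancing now.

```bash
python3 -m crank '[[[0,0.02,0.2,0,0,0,0],[0,0.02,0.15,0,0,0,0],[0,0,0.12,0,0,0,0],[0,0,0.08,0,0,0,0],[0,0,0.05,0,0,0,0],[0,0,0.05,0,0,0,0],[0,0,0.05,0,0,0,0],[0,0,0,0,0,0,0]]]' && python3 t.py
```

```text
time_s: 12.4
eef_pos: [504.7, 205.8, 47.5]
ee_rot: [-0.119, 0.87, 0.253, 0.405]
force: [-2.0, -2.8, 3.7]
grip_width: -0.0
grip_force: 2.2
[-0.047  0.486  2.226  2.167  0.565 -1.101] [504.71  205.815  47.457] [-1.962 -2.761  3.707]
turn units [-0.009  0.002 -0.015]
shift to button, units [-0.011 -0.019 -0.045]
```

```bash
python3 -m crank '[[[0,0,0.06,0,0,0,0],[0,0,0.06,0,0,0,0],[0,0,0.06,0,0,0,0],[0,0,0.06,0,0,0,0],[0,0,0,0,0,0,0],[0,0,0,0,0,0,0],[0,0,0,0,0,0,0],[0,0,0,0,0,0,0]]]' && python3 t.py
```

```text
time_s: 13.2
eef_pos: [508.7, 208.3, 43.6]
ee_rot: [-0.119, 0.87, 0.253, 0.405]
force: [-3.4, -3.0, 4.4]
grip_width: -0.002
grip_force: 3.2
[-0.039  0.502  2.214  2.182  0.564 -1.111] [508.662 208.277  43.587] [-3.435 -3.036  4.375]
turn units [-0.008  0.002 -0.015]
shift to button, units [-0.012 -0.021 -0.287]
```

```bash
python3 -m crank '[[[0,0,0.05,0,0,0,0],[0,0,0.05,0,0,0,0],[0,0,0,0,0,0,0],[0,0,0,0,0,0,0],[0,0,0,0,0,0,0],[0,0,0,0,0,0,0],[0,0,0,0,0,0,0],[0,0,0,0,0,0,0]]]' && python3 t.py
```

```text
time_s: 14.0
eef_pos: [509.2, 208.4, 43.2]
ee_rot: [-0.119, 0.87, 0.252, 0.406]
force: [-36.8, -28.0, 41.7]
grip_width: 0.0
grip_force: 31.3
[-0.038  0.504  2.213  2.189  0.565 -1.115] [509.198 208.437  43.172] [-36.832 -28.036  41.659]
turn units [ 0.004 -0.005 -0.027]
shift to button, units [-0.013 -0.027 -0.314]
```

```bash
python3 -m crank '[[[0,0,-0.06,0,0,0,0],[0,0,0,0,0,0,0],[0,0,0,0,0,0,0],[0,0,0,0,0,0,0],[0,0,-0.15,0,0,0,0],[0,0,-0.3,0,0,0,0],[0,0,-0.6,0,0,0,0],[0,0,-0.6,0,0,0,0]]]' && python3 t.py
python3 - <<'E'
from h import *
s=sense();np.save("s4.npy",s,allow_pickle=True)
w=capture("wrist");cv2.imwrite("pics/w4.png",cv2.resize(w,None,fx=1.4,fy=1.4))
E
```

```text
time_s: 14.8
eef_pos: [482.1, 191.6, 69.6]
ee_rot: [-0.119, 0.87, 0.254, 0.405]
force: [0.8, -0.7, -0.3]
grip_width: -0.004
grip_force: 0.0
[-0.097  0.389  2.293  2.062  0.567 -1.031] [482.081 191.598  69.592] [ 0.822 -0.725 -0.33 ]
turn units [-0.014  0.006 -0.013]
shift to button, units [-0.002 -0.011  1.343]
```

View pics/w4.png

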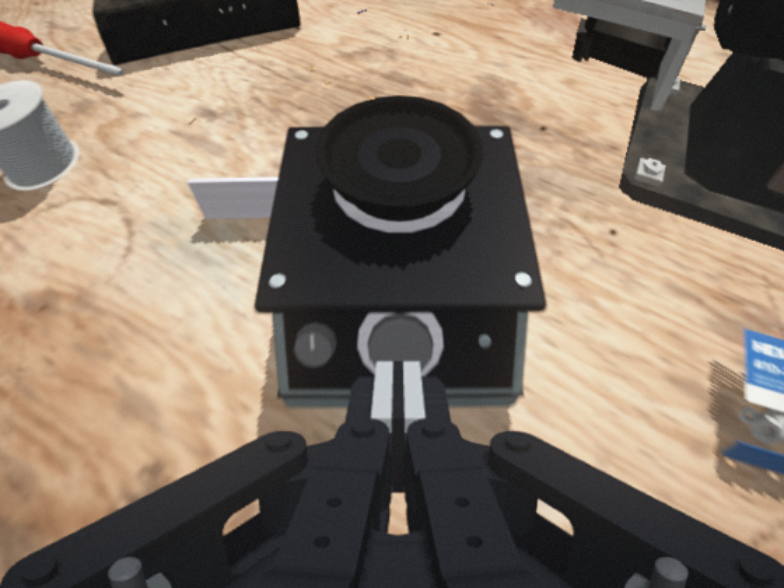

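The mixer is still flush and the button is out at (400,345). The head floor is centred at (399,154), with screws at (301,135), (496,133), (277,281) and (523,280).

Run:
```python
from h import *
s=np.load("s4.npy",allow_pickle=True).item();f=lambda l:np.array(l)/1.4
print("floor",onz("wrist",f([(399,154)]),81,s))
sc=onz("wrist",f([(301,135),(496,133),(277,281),(523,280)]),66,s);print(sc,sc.mean(0));
ax=(sc[0]+sc[1]-sc[2]-sc[3])/2;ay=(sc[0]+sc[2]-sc[1]-sc[3])/2
print(np.linalg.norm(ax),np.linalg.norm(ay),np.arctan2(ax[1],ax[0]),np.arctan2(-ay[0],ay[1]))
lip=onz("wrist",f([(317,153),(483,150)]),86,s);print("lip mid",lip.mean(0),np.linalg.norm(lip[0]-lip[1]))
n=np.array([.843,.538,0]);print("prior from top", np.array([529.1,223.9])+n[:2]*39, "button geom", np.array([456.62,175.69])+n[:2]*(46.6+80))
# untilt turn & shift
A,p=tool(s);y=A[:,1].copy();y[2]=0;y/=np.linalg.norm(y);z=np.array([0,0,-1.]);W=np.c_[np.cross(y,z),y,z];print("untilt",R.from_matrix(A.T@W).as_rotvec()/np.radians(8));print(W)
```

```text
floor [[563.733 242.473  81.   ]]
[[565.209 298.362  66.   ]
 [615.984 221.134  66.   ]
 [494.426 252.744  66.   ]
 [544.472 174.946  66.   ]] [555.023 236.797  66.   ]
84.67025161432208 92.46382644256295 0.5729877525200587 0.5766214529987799
lip mid [560.517 239.866  86.   ] 66.0591366546517
prior from top [561.977 244.882] button geom [563.344 243.801]
untilt [-0.017 -6.243 -0.008]
[[ 0.843  0.538  0.   ]
 [ 0.538 -0.843  0.   ]
 [ 0.     0.    -1.   ]]
```

```bash
python3 -m crank '[[[0,0,-0.9,0,-0.78,0,85],[0,0,-0.9,0,-0.78,0,85],[0,0,-0.9,0,-0.78,0,85],[0,0,-0.9,0,-0.78,0,85],[0,0,-0.9,0,-0.78,0,85],[0,0,-0.9,0,-0.78,0,85],[0,0,-0.9,0,-0.78,0,85],[0,0,-0.9,0,-0.78,0,85]]]'
cat > b.py <<'E'
from h import *
import sys
s=sense();A,p=tool(s);print(s["joints"],p,s["force"],s["grip_width"])
y=A[:,1].copy();y[2]=0;y/=np.linalg.norm(y);z=np.array([0,0,-1.]);W=np.c_[np.cross(y,z),y,z]
print("level turn",R.from_matrix(A.T@W).as_rotvec()/np.radians(8),"x angle",np.degrees(np.arctan2(W[1,0],W[0,0])))
print("shift units",W.T@(np.array([float(v) for v in sys.argv[1:4]])-p)/25)
E
python3 b.py 447 -106 230
```

```text
time_s: 15.65
eef_pos: [425.0, 170.2, 156.2]
ee_rot: [-0.082, 0.939, 0.296, 0.157]
force: [-1.1, 0.9, -1.0]
grip_width: 1.0
grip_force: 0.0
[-0.026  0.096  2.029  0.361  0.8    0.709] [425.008 170.18  156.204] [-1.09   0.943 -0.994] 1.0004735560075573
level turn [-0.439 -2.509 -0.078] x angle 35.61597731789158
shift units [-5.718  9.493 -2.952]
```

```bash
python3 -m crank '[[[0,0,-0.3,-0.15,-0.84,-0.03,85],[0,0,-0.3,-0.15,-0.84,-0.03,85],[0,0,-0.3,-0.14,-0.83,-0.02,85],[0,0,-0.4,0,0,0.9,85],[0,0,-0.4,0,0,0.9,85],[0,0,-0.4,0,0,0.9,85],[0,0,-0.4,0,0,0.9,85],[0,0,-0.4,0,0,0.9,85]]]' && python3 b.py 447 -106 230
```

```text
time_s: 16.45
eef_pos: [421.8, 167.2, 228.0]
ee_rot: [-0.002, 1.0, -0.005, 0.002]
force: [-0.8, 0.2, -0.1]
grip_width: 0.998
grip_force: 0.0
[0.116 0.155 1.708 0.004 1.275 1.696] [421.842 167.193 228.006] [-0.811  0.195 -0.087] 0.9975880389949832
level turn [-0.029 -0.03  -0.   ] x angle -0.5671897539203492
shift units [ 1.114 10.917 -0.08 ]
```

```bash
python3 -m crank '[[[0.14,1,-0.02,0,0,0,85],[0.14,1,0,0,0,0,85],[0.14,1,0,0,0,0,85],[0.14,1,0,0,0,0,85],[0.14,1,0,0,0,0,85],[0.14,1,0,0,0,0,85],[0.14,1,0,0,0,0,85],[0.14,1,0,0,0,0,85]]]' && python3 -m crank '[[[0,0.8,0,0,0,0,85],[0,0.8,0,0,0,0,85],[0,0.8,0,0,0,0,85],[0,0.4,0,0,0,0,85],[0,0.1,0,0,0,0,85],[0,0,0,0,0,0,85],[0,0,0,0,0,0,85],[0,0,0,0,0,0,85]]]' && python3 b.py 447 -106 230
python3 - <<'E'
from h import *
cv2.imwrite("pics/w5.png",cv2.resize(capture("wrist"),None,fx=1.4,fy=1.4))
E
```

```text
time_s: 17.25
eef_pos: [448.9, -34.0, 227.5]
ee_rot: [-0.002, 1.0, -0.002, 0.002]
force: [0.9, -0.5, -0.5]
grip_width: 0.995
grip_force: 0.0
time_s: 18.05
eef_pos: [448.5, -105.0, 227.5]
ee_rot: [-0.002, 1.0, -0.002, 0.002]
force: [0.4, -0.3, 1.3]
grip_width: 0.995
grip_force: 0.0
[-0.489  0.171  1.689  0.006  1.278  1.085] [ 448.489 -105.032  227.544] [ 0.437 -0.291  1.283] 0.9949770044825823
level turn [-0.027 -0.036 -0.   ] x angle -0.2515206699897327
shift units [-0.059  0.039 -0.098]
```

View pics/w5.png

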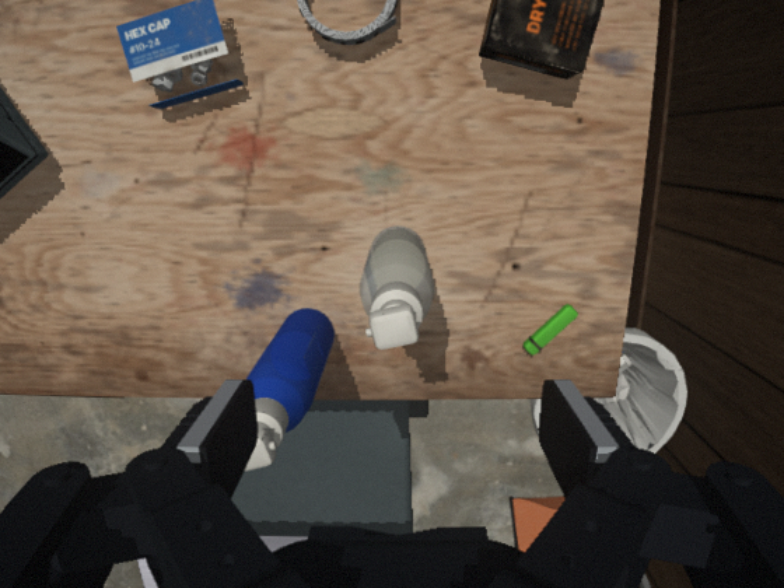

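The pale bottle is between the fingers, with its collar at (397,303), cap at (393,328) and base far edge at (396,228). The blue one is to the left at (290,370), clear of the left finger below. Refining the position.

Run:
```python
from h import *
s=sense();f=lambda l:np.array(l)/1.4
print(onz("wrist",f([(397,303),(393,326),(396,228),(361,280),(433,280),(285,345)]),[145,171,0,110,110,150],s))
# projections of candidate bottle rims
for c in((447,-106),(452,-106)):
    print(c,proj("wrist",[[c[0],c[1],171],[c[0]+21,c[1],0],[c[0],c[1]+21,120],[c[0],c[1]-21,120]],s)*1.4)
```

```text
[[ 451.088 -105.176  145.   ]
 [ 448.874 -103.542  171.   ]
 [ 465.006 -103.96     0.   ]
 [ 453.375  -85.405  110.   ]
 [ 453.217 -124.703  110.   ]
 [ 431.583  -50.978  150.   ]]
(447, -106) [[398.741 330.074]
 [398.689 224.031]
 [359.153 296.425]
 [438.403 296.127]]
(452, -106) [[398.695 319.102]
 [398.661 217.387]
 [358.899 287.337]
 [438.582 287.032]]
```

```bash
python3 -m crank '[[[-0.06,0,0.6,-0.03,-0.03,0,85],[0,0,0.7,0,0,0,85],[0,0,0.7,0,0,0,85],[0,0,0.7,0,0,0,85],[0,0,0.7,0,0,0,85],[0,0,0.7,0,0,0,85],[0,0,0.6,0,0,0,85],[0,0,0.26,0,0,0,85]]]' && python3 -m crank '[[[0,0,0,0,0,0,60],[0,0,0,0,0,0,50],[0,0,0,0,0,0,35],[0,0,0,0,0,0,30],[0,0,0,0,0,0,30],[0,0,0,0,0,0,30],[0,0,0,0,0,0,30],[0,0,0,0,0,0,30]]]' 60 && python3 b.py 447 -105 230
```

```text
time_s: 18.9
eef_pos: [446.7, -105.1, 102.4]
ee_rot: [-0.0, 1.0, -0.002, -0.0]
force: [-0.6, 0.2, 0.6]
grip_width: 0.998
grip_force: 0.0
time_s: 19.7
eef_pos: [447.6, -105.7, 104.5]
ee_rot: [0.0, 1.0, -0.003, 0.001]
force: [0.5, 1.6, 5.6]
grip_width: 0.476
grip_force: 60.1
[-0.488  0.323  1.852  0.     0.964  1.088] [ 447.624 -105.678  104.482] [0.497 1.571 5.605] 0.47579215801499847
level turn [ 0.006 -0.018  0.   ] x angle -0.3117857530256457
shift units [-0.025 -0.027 -5.021]
```

```bash
python3 -m crank '[[[0,0,-0.3,0,0,0,30],[0,0,-0.6,0,0,0,30],[0,0,-0.7,0,0,0,30],[0,0,-0.7,0,0,0,30],[0,0,-0.7,0,0,0,30],[0,0,-0.7,0,0,0,30],[0,0,-0.7,0,0,0,30],[0,0,-0.6,0,0,0,30]]]' && python3 -m crank '[[[0.2,-0.5,0,0,0,0,30],[0.29,-0.87,0,0,0,0,30],[0.29,-0.87,0,0,0,0,30],[0.29,-0.87,0,0,0,0,30],[0.29,-0.87,0,0,0,0,30],[0.29,-0.87,0,0,0,0,30],[0.29,-0.87,0,0,0,0,30],[0.29,-0.87,0,0,0,0,30]]]' && python3 -m crank '[[[0.29,-0.87,0,0,0,0,30],[0.29,-0.87,0,0,0,0,30],[0.29,-0.87,0,0,0,0,30],[0.29,-0.87,0,0,0,0,30],[0.29,-0.87,0,0,0,0,30],[0.29,-0.87,0,0,0,0,30],[0.29,-0.87,0,0,0,0,30],[0.25,-0.7,0,0,0,0,30]]]' && python3 b.py 562.4 242.5 200
```

```text
time_s: 20.5
eef_pos: [446.9, -105.7, 230.0]
ee_rot: [0.001, 1.0, -0.003, 0.001]
force: [0.1, -0.0, -1.1]
grip_width: 0.477
grip_force: 60.6
time_s: 21.3
eef_pos: [503.8, 59.7, 229.0]
ee_rot: [0.0, 1.0, -0.003, 0.001]
force: [0.8, -0.6, -0.5]
grip_width: 0.479
grip_force: 60.7
time_s: 22.1
eef_pos: [561.6, 229.4, 228.9]
ee_rot: [0.0, 1.0, -0.002, 0.0]
force: [0.7, 0.0, -1.5]
grip_width: 0.478
grip_force: 60.7
[ 0.195  0.497  1.236 -0.001  1.407  1.771] [561.608 229.378 228.857] [ 0.712  0.048 -1.506] 0.4780298480475916
level turn [ 0.004 -0.006  0.   ] x angle -0.2780570118779291
shift units [ 0.029 -0.525  1.154]
```

```bash
python3 -m crank '[[[0.03,-0.27,0,0,0,0,30],[0,-0.26,0,0,0,0,30],[0,0,0.3,0,0,0,30],[0,0,0.4,0,0,0,30],[0,0,0.4,0,0,0,30],[0,0,0.3,0,0,0,30],[0,0,0.12,0,0,0,30],[0,0,0,0,0,0,30]]]' && python3 b.py 562.4 242.5 185
```

```text
time_s: 22.9
eef_pos: [562.3, 241.3, 189.9]
ee_rot: [0.0, 1.0, -0.003, -0.0]
force: [0.1, 1.2, -1.9]
grip_width: 0.475
grip_force: 60.8
[ 0.214  0.536  1.277 -0.001  1.328  1.791] [562.284 241.291 189.895] [ 0.052  1.164 -1.899] 0.47474626059773295
level turn [ 0.005  0.001 -0.   ] x angle -0.3158417515320583
shift units [ 0.004 -0.048  0.196]
```

Run:
```python
from h import *
s=sense();np.save("s6.npy",s,allow_pickle=True)
t=capture("top");c=capture("scene")
cv2.imwrite("pics/t6.png",np.hstack([cv2.resize(t[130:260,210:310],(400,520),interpolation=2),cv2.resize(c[140:240,250:327],(400,520),interpolation=2)]))
```

```text
(no output)
```

View pics/t6.png

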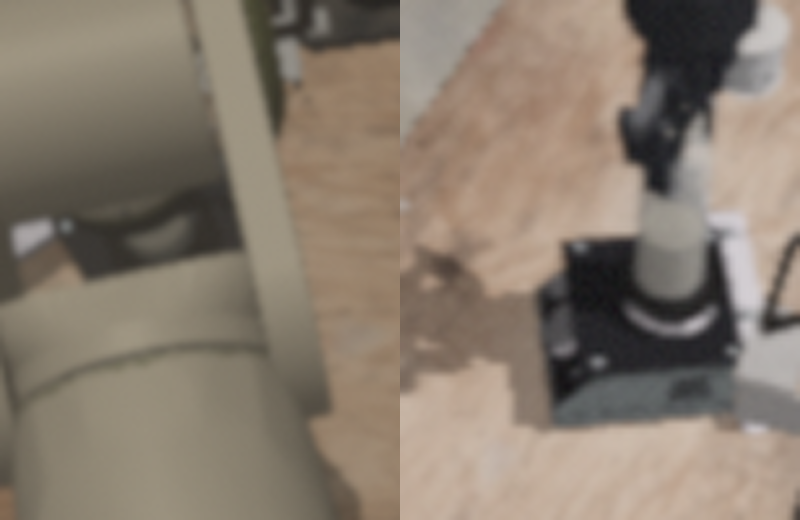

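The bottle sits upright over the dish and is centred (scene crop (672,270) over (675,310)). Pressing down now.

```bash
python3 -m crank '[[[0,-0.04,0.1,0,0,0,30],[0,0,0.08,0,0,0,30],[0,0,0.06,0,0,0,30],[0,0,0.06,0,0,0,30],[0,0,0.06,0,0,0,30],[0,0,0.05,0,0,0,30],[0,0,0,0,0,0,30],[0,0,0,0,0,0,30]]]' && python3 b.py 562.4 242.5 177
```

```text
time_s: 23.8
eef_pos: [562.7, 242.6, 180.7]
ee_rot: [0.0, 1.0, -0.003, 0.001]
force: [-0.8, 1.0, 5.8]
grip_width: 0.474
grip_force: 61.3
[ 0.216  0.544  1.288 -0.001  1.307  1.793] [562.668 242.612 180.748] [-0.803  0.981  5.774] 0.47432458740066447
level turn [ 0.001 -0.014  0.   ] x angle -0.30386003646386645
shift units [-0.011  0.005  0.15 ]
```

```bash
python3 -m crank '[[[0,0,0.06,0,0,0,30],[0,0,0.06,0,0,0,30],[0,0,0.05,0,0,0,30],[0,0,0.04,0,0,0,30],[0,0,0,0,0,0,30],[0,0,0,0,0,0,30],[0,0,0,0,0,0,30],[0,0,0,0,0,0,30]]]' && python3 b.py 562.4 242.5 177
```

```text
time_s: 24.6
eef_pos: [563.2, 242.7, 177.8]
ee_rot: [-0.0, 1.0, -0.003, 0.003]
force: [-3.4, 0.5, 18.3]
grip_width: 0.476
grip_force: 62.7
[ 0.216  0.546  1.293 -0.001  1.297  1.793] [563.241 242.729 177.786] [-3.398  0.459 18.258] 0.47608957228108734
level turn [-0.003 -0.037 -0.   ] x angle -0.29405162312487043
shift units [-0.034  0.009  0.031]
```

```bash
python3 -m crank '[[[0,0,0.03,0,0,0,30],[0,0,0,0,0,0,30],[0,0,0,0,0,0,30],[0,0,0,0,0,0,30],[0,0,0,0,0,0,30],[0,0,0,0,0,0,30],[0,0,0,0,0,0,30],[0,0,0,0,0,0,30]]]' && python3 -m crank '[[[0,0,0,0,0,0,30],[0,0,0,0,0,0,30],[0,0,0,0,0,0,30],[0,0,0,0,0,0,30],[0,0,0,0,0,0,30],[0,0,0,0,0,0,30],[0,0,0,0,0,0,30],[0,0,0,0,0,0,30]]]'
```

```text
time_s: 25.4
eef_pos: [563.4, 242.8, 177.7]
ee_rot: [-0.0, 1.0, -0.003, 0.003]
force: [-4.4, 0.2, 21.8]
grip_width: 0.479
grip_force: 63.0
time_s: 26.2
eef_pos: [563.4, 242.8, 177.7]
ee_rot: [-0.0, 1.0, -0.003, 0.003]
force: [-3.6, -0.4, 21.6]
grip_width: 0.479
grip_force: 63.0
```

```bash
python3 -m crank '[[[0,0,-0.1,0,0,0,30],[0,0,-0.2,0,0,0,30],[0,0,-0.2,0,0,0,30],[0,0,-0.3,0,0,0,30],[0,0,-0.3,0,0,0,30],[0,0,-0.4,0,0,0,30],[0,0,-0.4,0,0,0,30],[0,0,-0.2,0,0,0,30]]]' && python3 b.py 447 -105 230
```

```text
time_s: 27.0
eef_pos: [562.7, 242.6, 228.0]
ee_rot: [0.0, 1.0, -0.003, 0.001]
force: [0.3, -0.1, -1.3]
grip_width: 0.479
grip_force: 60.7
[ 0.216  0.511  1.217 -0.001  1.411  1.793] [562.692 242.556 228.015] [ 0.33  -0.104 -1.296] 0.4788553723367743
level turn [ 0.001 -0.016  0.   ] x angle -0.3073259382573025
shift units [-4.553 13.927 -0.079]
```

```bash
python3 -m crank '[[[-0.28,0.87,0,0,0,0,30],[-0.28,0.87,0,0,0,0,30],[-0.28,0.87,0,0,0,0,30],[-0.28,0.87,0,0,0,0,30],[-0.28,0.87,0,0,0,0,30],[-0.28,0.87,0,0,0,0,30],[-0.28,0.87,0,0,0,0,30],[-0.28,0.87,0,0,0,0,30]]]' && python3 -m crank '[[[-0.29,0.87,0,0,0,0,30],[-0.29,0.87,0,0,0,0,30],[-0.29,0.87,0,0,0,0,30],[-0.29,0.87,0,0,0,0,30],[-0.29,0.87,0,0,0,0,30],[-0.29,0.87,0,0,0,0,30],[-0.29,0.87,0,0,0,0,30],[-0.29,0.87,0,0,0,0,30]]]' && python3 -m crank '[[[0,0,0.6,0,0,0,30],[0,0,0.8,0,0,0,30],[0,0,0.8,0,0,0,30],[0,0,0.8,0,0,0,30],[0,0,0.7,0,0,0,30],[0,0,0.5,0,0,0,30],[0,0,0.3,0,0,0,30],[0,0,0.2,0,0,0,30]]]' && python3 b.py 447 -105 104
```

```text
time_s: 27.8
eef_pos: [505.1, 68.0, 226.9]
ee_rot: [0.0, 1.0, -0.003, 0.0]
force: [1.0, 0.2, -0.1]
grip_width: 0.48
grip_force: 60.8
time_s: 28.6
eef_pos: [446.1, -105.7, 227.1]
ee_rot: [0.0, 1.0, -0.003, 0.001]
force: [-0.2, 0.4, -1.6]
grip_width: 0.477
grip_force: 60.8
time_s: 29.4
eef_pos: [446.7, -105.0, 109.1]
ee_rot: [0.0, 1.0, -0.003, 0.0]
force: [1.6, -0.6, -1.2]
grip_width: 0.475
grip_force: 60.9
[-0.487  0.314  1.849 -0.     0.977  1.089] [ 446.66  -104.963  109.081] [ 1.552 -0.62  -1.247] 0.4752192182209037
level turn [ 0.004 -0.005  0.   ] x angle -0.3019822059971732
shift units [0.014 0.001 0.203]
```

```bash
python3 -m crank '[[[0,0,0.06,0,0,0,30],[0,0,0.06,0,0,0,30],[0,0,0.04,0,0,0,30],[0,0,0.03,0,0,0,30],[0,0,0,0,0,0,30],[0,0,0,0,0,0,30],[0,0,0,0,0,0,30],[0,0,0,0,0,0,30]]]'
```

```text
time_s: 30.2
eef_pos: [446.6, -104.9, 104.6]
ee_rot: [0.0, 1.0, -0.003, 0.0]
force: [0.6, -0.0, 0.2]
grip_width: 0.477
grip_force: 60.9
```

```bash
python3 -m crank '[[[0,0,0,0,0,0,40],[0,0,0,0,0,0,42],[0,0,0,0,0,0,45],[0,0,0,0,0,0,50],[0,0,0,0,0,0,60],[0,0,0,0,0,0,75],[0,0,0,0,0,0,85],[0,0,0,0,0,0,85]]]' 20 && python3 -m crank '[[[0,0,-0.3,0,0,0,85],[0,0,-0.6,0,0,0,85],[0,0,-0.8,0,0,0,85],[0,0,-0.8,0,0,0,85],[0,0,-0.8,0,0,0,85],[0,0,-0.8,0,0,0,85],[0,0,-0.8,0,0,0,85],[0,0,0,0,0,0,85]]]'
python3 - <<'E'
from h import *
s=sense();w=capture("wrist");t=capture("top")
g=cv2.cvtColor(w,cv2.COLOR_BGR2HSV)
# cap: bright, low saturation near expected place
m=((g[...,2]>175)&(g[...,1]<45)).astype(np.uint8);m[:140]=0;m[:, :240]=0;m[:,330:]=0;m[280:]=0
n,_,st,c=cv2.connectedComponentsWithStats(m);i=1+np.argmax(st[1:,4]);print("cap px",c[i],st[i],"pos",onz("wrist",[c[i]],165,s),s["eef_pos"])
print("expected cap px",proj("wrist",[[447,-105,165]],s))
# mixer deck bright screws in top
cand=onz("top",[(0,0)],0)
G=np.array([[494.4,252.7,66],[544.5,174.9,66],[565.2,298.4,66],[616,221.1,66]]);P=proj("top",G)
gr=cv2.cvtColor(t,cv2.COLOR_BGR2GRAY)
for u,v in P:
    a,b=int(round(u)),int(round(v));k=gr[b-4:b+5,a-4:a+5].astype(float);k=np.clip(k-np.median(k)-15,0,None);yy,xx=np.mgrid[b-4:b+5,a-4:a+5]
    print((u,v),"found",(xx*k).sum()/k.sum(),(yy*k).sum()/k.sum(),onz("top",[((xx*k).sum()/k.sum(),(yy*k).sum()/k.sum())],66))
E
```

```text
time_s: 31.0
eef_pos: [446.7, -104.9, 104.5]
ee_rot: [0.0, 1.0, -0.003, 0.0]
force: [-0.7, 0.9, -0.1]
grip_width: 0.997
grip_force: 0.0
time_s: 31.8
eef_pos: [447.4, -105.3, 229.7]
ee_rot: [0.001, 1.0, -0.003, 0.003]
force: [0.1, 0.4, -0.1]
grip_width: 0.993
grip_force: 0.0
cap px [278.345 232.56 ] [263 220  32  27 609] pos [[ 445.051 -102.519  165.   ]] [ 447.41  -105.303  229.702]
expected cap px [[282.289 229.595]]
(np.float64(245.83418126536174), np.float64(215.44447713420055)) found 244.14345991561183 216.30379746835442 [[492.395 256.705  66.   ]]
(np.float64(278.5408595116726), np.float64(194.13916898796472)) found 281.9181708784597 192.24789410348978 [[548.961 166.835  66.   ]]
(np.float64(226.59247604615325), np.float64(185.91561064363793)) found 224.38950276243094 183.37707182320443 [[571.339 303.667  66.   ]]
(np.float64(258.98012103446507), np.float64(164.56933832097178)) found 258.9136612021858 161.5016393442623 [[623.434 221.232  66.   ]]
```

The bottle stands upright where it started. One numeric check that the mixer is still flush, using the dark deck mask and the light stop mask:

Run:
```python
from h import *
t=capture("top")
def edges(m,z):
    c=max(cv2.findContours(m,0,cv2.CHAIN_APPROX_NONE)[0],key=cv2.contourArea);P=onz("top",c.reshape(-1,2),z)[:,:2].astype(np.float32)
    r=cv2.minAreaRect(P);return r
roi=np.zeros(t.shape[:2],np.uint8);roi[140:240,190:310]=1
g=cv2.cvtColor(t,cv2.COLOR_BGR2HSV)
dk=((g[...,2]<75)&(roi>0)).astype(np.uint8);dk=cv2.morphologyEx(dk,cv2.MORPH_OPEN,np.ones((5,5)))
li=((g[...,1]<40)&(g[...,2]>120)&(roi>0)).astype(np.uint8)
li[:, 264:]=0
print("deck",edges(dk,66),"stop",edges(li,30))
t0=cv2.imread("pics/top0.png");g=cv2.cvtColor(t0,cv2.COLOR_BGR2HSV);li=((g[...,1]<40)&(g[...,2]>120)&(roi>0)).astype(np.uint8);li[:,264:]=0
print("stop0",edges(li,30))
```

```text
deck ((543.3385620117188, 231.86573791503906), (118.13639068603516, 103.05021667480469), 32.27888488769531) stop ((592.556640625, 293.26129150390625), (27.12882423400879, 177.38568115234375), 33.36814880371094)
stop0 ((592.5781860351562, 293.20831298828125), (27.326568603515625, 177.48101806640625), 33.295955657958984)
```

```bash
python3 -c "
from rig import *
print(finish_job())"
```

```text
the job is handed in; nothing more can be done
None
```

I handed the job in at about 32 s: mixer pushed flush to the stop, button pressed fully in and held, head pressed down with the bottle for over a second, and the bottle stood back upright where it started; my last camera check put the mixer's gap at about 1 mm (good to about 2 mm), and no verdict came back.

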